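# Swing the hold-down arms over a glue-up

## Robot

A 6-joint arm with a two-finger parallel gripper is mounted at the origin on a cart in front of the work surface, level with it; the furniture and walls round the work are solid. World frame = base frame: x ahead of the robot, y to its left, z up, the work surface at z = 0. Lengths are in m, angles in rad, forces in N, time in s.
With the tool pointing down it reaches from about 0.25 to 0.725 m from the base axis. Payload 4 kg.
Tool frame: the origin (TCP) lies on the centre line of the jaws, within the pads' length; the fingertips stand 22 mm ahead of it and the grasp point (between the pads) lies 3 mm ahead of it; z points along the fingers, y is the line along which they close (so a half turn about z gives the same grasp; the last joint's range is limited). The gripper opens to 85 mm and grips with 20 to 120 N. Pads are 22 mm wide; open, the fingers measure 114 mm over their backs; the gripper's body (76 mm by 85 mm) begins 54 mm behind the grasp point. The pads swing forward as they close: fully open they stand 13 mm farther back than shut.
Start: joints at [1.24, 0.241, 0.005, 1.335, 0, 1.571], TCP at [0.162, 0.473, 0.253] pointing down, gripper open.
Joint ranges: [-2.72, 2.72], [-1.05, 1.87], [-1.09, 1.28], [-1.99, 2.15], [-1.42, 1.44], [-3.14, 3.14]. Speed limits (rad/s): [2.79, 2.79, 3.14, 3.14, 3.14, 3.14].

## Interface

Orientations are given as a unit quaternion [x, y, z, w].
In Python, from workcell import bot gives the robot as it stands.
- The arm moves only by the shell command python3 -m inch 'ROWS'. ROWS is JSON, one flat list of numbers, 7 for each row, row after row: the shift along the world's x, y, z in mm, then the turn, a rotation vector about the world's x, y, z in rad, then the opening in per cent of the stroke, from 0 (shut) to 100 (fully open). A call has 1 to 8 rows; each row is the pose to reach, as a shift and turn from the pose commanded when the call began; what a row does not reach only later rows make up. A row lasts 1/12 s, in which the tool goes at most 41.7 mm and 7.16 degrees, less where a joint would pass 70% of its speed; a pose out of reach is approached as far as the arm can. A call with a gripper value outside its range is refused whole. The fingers move at their own pace and stop on an object; the grip force is fixed at half the most. Time passes only in rows, so rows that repeat a pose let the fingers close. It gives the time, the measured TCP pose, the force, the opening and the grip force at its end, in the units of the state.
- bot.get_obs(): the state, without advancing time (a new reading comes with each control period).
- bot.camera(name): name is "scene" or "top" or "wrist"; returns the picture (420x560x3 uint8, blue, green, red); there is no depth.
- bot.camera_info(name): a dict with "intrinsics" (3x3 intrinsics, pixels), "distortion" ([k1, k2, p1, p2, k3] as OpenCV has them; the pictures are not rectified), "camera_from_world" (4x4, takes a point from world to camera coordinates); the wrist camera has in their place "hand_eye" (4x4, takes a point from camera to tool coordinates, whose origin is the TCP and whose axes are the flange's). Camera axes: x right, y down, z forward; pixel columns grow to the right and rows downward; lengths in m; the calibration is good to about 2 mm. A picture is of the moment at which its call begins: read the wrist's pose just before it. camera_info takes no time and is no camera call.
- bot.job_done(): hands the job in; it is judged then, once.
Trained networks look in the newest picture that a camera, given by its name, has taken for a name from the list of things; names that differ only in an ending like _2 or _b are one class to them, and where a whole thing is asked for, a point or a joint stands for the part that bears it (a point fixed in the world has none). Each returns a list of dicts, best first, with "confidence" (0 to 1); they miss things now and then, are a little off and sometimes report something else, mostly with a low value. They report only what shows in the picture. A call takes as long as a camera call.
- bot.silhouettes(camera, target): "mask" (420x560 bool, what is visible of it) and "uv" ([column, row] in pixels, amid what is visible of it).
- bot.spot_point(camera, target): "uv" ([column, row] in pixels: a listed point, or the origin of a listed thing).
The state is a dict: "clock": time; "joint_pos": joint angles; "joint_vel": joint speeds; "tau": joint torques, N m; "eef_pos": TCP position; "tool_rot": TCP orientation; "ft_force": force on the tool from outside, world axes, zero at the start; "ft_torque": the same for the moment, N m; "grip_width": finger opening in m; "grasp_force": force on a finger pad.
Only numpy, scipy, OpenCV 4.12 (cv2) and the standard library are available. Lean on these libraries where they do the work, as an engineer would, in place of code of your own. Each camera call takes 0.05 s, during which the arm holds its last target. There are 200 camera calls.

## Task

Two wooden strips lie edge to edge on the gluing board. Gripping nothing, gently push each of the two swivelling wooden hold-down arms round on its pivot with a fingertip until it lies square across both strips, pointing straight at the back fence. Do not shift or lift the strips, and leave the bolt, sanding block and dowel lying about where they are.

Things in the scene. Friction and masses are not known exactly. Their poses are not given: they have to be found in the camera images.
- glue_board: fixed plywood gluing board 180 (its x) x 400 (its y) x 12 mm, flat on the table, turned up to 0.35 rad. Origin: centre of its underside; +x from the front edge to the back fence, +y to its left. Fence along the far edge: front face at x = +67 mm, top 28 mm above the table. Two end stops at y = +-135 mm, x = -20 to +64 mm, flush with the strips' tops (21 mm).
- left_arm (a joint): angle of the left hold-down arm, rad: 0 = square across the strips, pointing along the board's +x at the fence; positive = swung open to the left (anticlockwise from above), 1.57 = along the board's +y. Limits -0.7 and 2.1; starts between 0.9 and 1.8. It turns stiffly (0.12 N m, about 1.5 N at 85 mm from the pivot), has no stop at 0 and stays where it is left.
- right_arm (a joint): angle of the right hold-down arm, an exact mirror of the left: 0 = square across the strips, positive = swung open to the right (clockwise from above), 1.57 = pointing along the board's -y. Same sizes, limits, starts and stiffness.
- left_arm_pivot (a point): on the left arm's pivot axis, half-way up the arm (35 mm above the table); on the board at x = -60, y = +85 mm
- left_arm_end (a point): middle of the left arm's round end, half-way up. Each arm is a plain wooden bar 115 mm from pivot to this end (with a 13 mm round heel behind the pivot), 26 mm wide, 22 mm thick; underside 24 mm, top 46 mm above the table (bolt head on the pivot to 54 mm)
- right_arm_pivot (a point): on the right arm's pivot axis, half-way up the arm (35 mm above the table); on the board at x = -60, y = -85 mm
- right_arm_end (a point): middle of the right arm's round end, 115 mm from the pivot, half-way up the arm
- near_strip_center (a point): centre of the strip nearer the robot: loose wood 43 x 250 x 9 mm, 0.12 kg, long along the board's y, on the board, its top 21 mm above the table (3 mm below the arms)
- far_strip_center (a point): centre of the strip by the fence, same size as the near one, lying edge to edge with it
- hex_bolt: loose steel bolt 64 mm long, 20 mm wide, lying on the front of the board between the two pivots, top 29 mm above the table; leave it alone
- sanding_block: loose cork sanding block 60 x 100 x 31 mm high on the table in front of the board; leave it alone
- dowel: loose beech dowel 12 mm thick, 130 mm long, on the table in front of the board; leave it alone

How it is judged:
By the outcome, as a careful person would: the job done as asked, in the order asked, and still so for the second after the job is handed in, with the robot touching nothing.
It also fails if it takes over 67 s, if anything falls off the work surface, if the arm or the gripper's body presses on something with over 40 N, if the wrist force passes 120 N, or if a joint passes its speed limit or range.

## Working session

There is one attempt and no reset: what is moved stays moved. The work goes in short steps, Python scripts to look and compute and a shell command to move; the robot and the scene stay as the last step left them, time stands still between calls to the robot, and variables do not carry over. Pictures are saved under pics/ and viewed, at most 10 in all, crops included, and the job is handed in when it is done.

```bash
mkdir -p pics; cat > h.py <<'E'
import numpy as np, cv2
from workcell import bot
def ray(cam,uv):
    i=bot.camera_info(cam);K=np.array(i["intrinsics"]);D=np.array(i["distortion"])
    p=cv2.undistortPoints(np.array([[uv]],float),K,D)[0,0]
    T=np.array(i["camera_from_world"]);R=T[:3,:3];t=T[:3,3]
    return -R.T@t, R.T@np.array([p[0],p[1],1])
def at(cam,uv,z):
    o,d=ray(cam,uv); return o+d*(z-o[2])/d[2]
def proj(cam,P):
    i=bot.camera_info(cam);T=np.array(i["camera_from_world"])
    return cv2.projectPoints(np.array(P,float).reshape(-1,3),cv2.Rodrigues(T[:3,:3])[0],T[:3,3],np.array(i["intrinsics"]),np.array(i["distortion"]))[0].reshape(-1,2)
Z=dict(left_arm_pivot=.035,left_arm_end=.035,right_arm_pivot=.035,right_arm_end=.035,near_strip_center=.0165,far_strip_center=.0165,glue_board=0,hex_bolt=.02,sanding_block=.0155,dowel=.006)
def spots(cam,names=Z):
    for n in names:
        for r in bot.spot_point(cam,n)[:2]:
            print(cam,n,round(r["confidence"],2),np.round(r["uv"],1),np.round(at(cam,r["uv"],Z[n])*1000,1))
E
python3 - <<'E'
from h import *
for c in("top","scene"):
    cv2.imwrite(f"pics/{c}0.png",bot.camera(c)); spots(c)
o=bot.get_obs();print(o)
E
```

```text
top left_arm_pivot 0.87 [213.3 204. ] [530.7 147.5  35. ]
top left_arm_end 0.61 [155.8 179.2] [577.9 260.6  35. ]
top right_arm_pivot 0.6 [297.7 191.9] [556.8 -16.2  35. ]
top right_arm_end 0.72 [349.3 163. ] [ 615.5 -117.    35. ]
top right_arm_end 0.65 [212.  203.3] [532.1 150.   35. ]
top near_strip_center 0.68 [252.2 174.3] [593.8  74.2  16.5]
top far_strip_center 0.73 [249.  153.1] [636.8  81.5  16.5]
top far_strip_center 0.69 [252.  203.3] [535.5  73.5  16.5]
top glue_board 0.71 [253.6 172.9] [599.9  72.4   0. ]
top hex_bolt 0.64 [253.6 203.5] [534.7  70.1  20. ]
top sanding_block 0.64 [305.2 266.6] [412.1 -33.   15.5]
top dowel 0.71 [214.5 273.8] [395.8 145.2   6. ]
scene left_arm_pivot 0.57 [243.6 191.1] [537.6 152.6  35. ]
scene left_arm_end 0.78 [220.9 171.5] [574.  249.9  35. ]
scene right_arm_pivot 0.84 [309.  210.1] [560.1 -18.6  35. ]
scene right_arm_end 0.82 [361.1 213.3] [ 615.3 -126.7   35. ]
scene near_strip_center 0.93 [285.8 193.9] [604.2  72.2  16.5]
scene near_strip_center 0.25 [357.  212.1] [ 635.4 -108.4   16.5]
scene far_strip_center 0.96 [291.2 183.2] [649.6
[... 306 characters left out ...]
_pos': array([ 1.24001784e+00,  2.40615293e-01,  5.00749825e-03,  1.33522417e+00,
       -9.74271557e-06,  1.57077277e+00]), 'joint_vel': array([-4.80027987e-04, -1.00714732e-03, -7.05397069e-04, -1.13703784e-04,
       -4.46553417e-04, -6.78452973e-06]), 'tau': array([ 1.10959383e-03, -3.72223592e+01,  2.52693915e+01,  1.32381509e-03,
        1.18415051e-04,  1.12974649e-05]), 'eef_pos': array([0.16239035, 0.47288831, 0.25330169]), 'tool_rot': array([ 1.64624658e-01,  9.86356285e-01, -1.83797815e-05,  1.87069594e-06]), 'ft_force': array([-0.72123897, -0.39133322, -0.27370665]), 'ft_torque': array([ 0.03730001, -0.00502604, -0.02620629]), 'grasp_force': 0.0, 'grip_width': 0.0853261452511171}
```

View pics/top0.png

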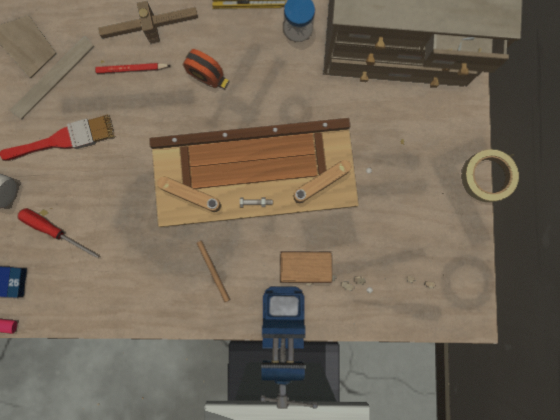

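View pics/scene0.png

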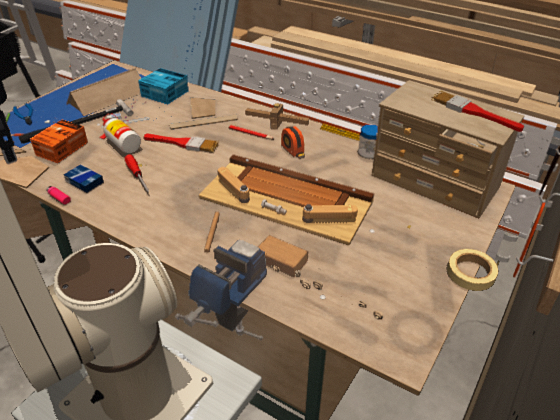

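The top view shows the board at about (153–357, 120–224). The left arm runs from its pivot at (213,204) to (163,181), and the right arm from (298,194) to (350,165). The bolt is at (255,202), and the sanding block and dowel lie in front. A blue vise stands near (283,315), so I'll travel high over it. Next I'll fit the board pose and arm angles.

```bash
cat > fit.py <<'E'
from h import *
from scipy.optimize import least_squares
def pts(p):
    x,y,w,l,r=p; B=lambda a,b:(x+a*np.cos(w)-b*np.sin(w), y+a*np.sin(w)+b*np.cos(w))
    L=.115
    return dict(left_arm_pivot=B(-.06,.085),right_arm_pivot=B(-.06,-.085),
     left_arm_end=B(-.06+L*np.cos(l),.085+L*np.sin(l)),right_arm_end=B(-.06+L*np.cos(r),-.085-L*np.sin(r)),
     near_strip_center=B(.0025,0),far_strip_center=B(.0455,0),glue_board=B(0,0))
def fullmask(c,n): 
    r=bot.silhouettes(c,n); return r[0] if r else None
def armline(c,n):
    r=fullmask(c,n)
    if r is None: return
    cs=max(cv2.findContours(r["mask"].astype(np.uint8),0,1)[0],key=cv2.contourArea).reshape(-1,2)
    w=np.array([at(c,q,.046)[:2] for q in cs])*1000
    (cx,cy),(a,b),_=R=cv2.minAreaRect(w.astype(np.float32)); bx=cv2.boxPoints(R)
    e=bx[1]-bx[0] if np.linalg.norm(bx[1]-bx[0])>np.linalg.norm(bx[2]-bx[1]) else bx[2]-bx[1]
    print(c,n,round(r["confidence"],2),"c",round(cx),round(cy),"size",round(a),round(b),"ang",round(float(np.arctan(e[1]/e[0])),3))
E
python3 - <<'E'
from fit import *
obs=[]
for c in("top","scene"):
    bot.camera(c)
    for n in Z:
        if n in("hex_bolt","sanding_block","dowel"):continue
        r=bot.spot_point(c,n)
        if r: obs.append((c,n,r[0]["uv"]))
def res(p):
    q=pts(p); return np.concatenate([proj(c,[*q[n],Z[n]])[0]-u for c,n,u in obs])
f=least_squares(res,[.6,.07,.12,1.2,1.2],loss="soft_l1")
print(np.round(f.x,4),np.round(res(f.x).reshape(-1,2),1).tolist())
for c in("top","scene"):
    for n in("left_arm","right_arm"): armline(c,n)
    R=fullmask(c,"glue_board")
    if c=="top":
        m=R["mask"]; cs=max(cv2.findContours(m.astype(np.uint8),0,1)[0],key=cv2.contourArea).reshape(-1,2)
        w=np.array([at(c,q,.012)[:2] for q in cs])*1000; print(cv2.minAreaRect(w.astype(np.float32)))
print(bot.camera_info("wrist")["hand_eye"])
E
```

```text
[0.6011 0.0732 0.1441 1.0212 1.0967] [[-0.3, 1.8], [-0.2, -0.9], [-1.8, -0.6], [1.3, 0.0], [0.7, -3.4], [0.3, -2.2], [1.3, 1.3], [-0.9, -2.7], [-0.6, 2.3], [1.7, 2.1], [-1.6, -1.0], [1.3, 3.4], [-1.1, 2.0], [-2.4, -0.9]]
top left_arm 0.81 c 548 194 size 132 29 ang 1.178
top right_arm 0.66 c 578 -64 size 27 126 ang -0.965
((600.8927612304688, 72.19377136230469), (185.82154846191406, 407.2700500488281), 6.662866592407227)
scene left_arm 0.64 c 542 189 size 150 39 ang 1.17
scene right_arm 0.87 c 569 -69 size 54 126 ang -1.038
[[-1.12438330e-03 -9.46419352e-01 -3.22938302e-01  8.27848432e-02]
 [ 9.99999032e-01 -1.32868776e-03  4.12195123e-04 -2.09437964e-04]
 [-8.19193609e-04 -3.22937526e-01  9.46419930e-01 -1.20061304e-01]
 [ 0.00000000e+00  0.00000000e+00  0.00000000e+00  1.00000000e+00]]
```

```bash
python3 -m inch '[40,-25,0,0,0,0,0, 80,-50,0,0,0,0,0, 120,-75,0,0,0,0,0, 160,-100,0,0,0,0,0, 195,-125,0,0,0,-0.02,0, 230,-145,0,0,0,-0.04,0, 265,-165,0,0,0,-0.06,0, 295,-185,0,0,0,-0.06,0]'; python3 -m inch '[20,-15,0,0,0,0,0, 45,-30,0,0,0,0,0, 70,-45,0,0,0,0,0, 70,-45,0,0,0,0,0,70,-45,0,0,0,0,0]'
python3 - <<'E'
from fit import *
from scipy.spatial.transform import Rotation as Ro
print(bot.get_obs()["eef_pos"])
cv2.imwrite("pics/w1.png",bot.camera("wrist")); print(bot.camera_info("wrist")["intrinsics"])
E
```

```text
clock: 2.87
eef_pos: [0.4464, 0.2946, 0.2535]
tool_rot: [0.195, 0.981, 0.0, 0.0]
ft_force: [0.7, 2.0, -0.2]
grip_width: 0.0001
grasp_force: 0.0
clock: 3.28
eef_pos: [0.5158, 0.2498, 0.2527]
tool_rot: [0.196, 0.981, -0.0, -0.0]
ft_force: [-1.1, -0.7, 0.0]
grip_width: 0.0001
grasp_force: 0.0
[0.51575411 0.24983619 0.25271886]
[[354.96698124   0.         276.80651045]
 [  0.         354.96698124 206.7905687 ]
 [  0.           0.           1.        ]]
```

View pics/w1.png

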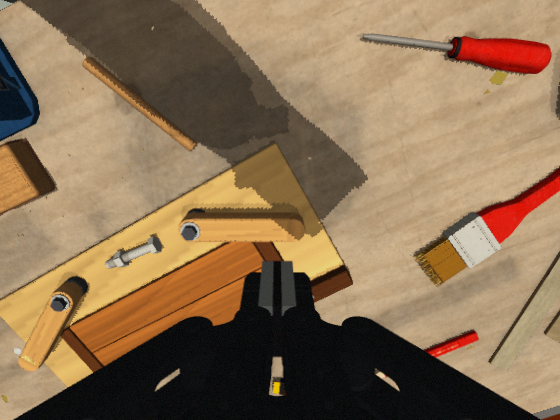

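Wrist view: left arm with pivot at (190,232) and end at (295,225), right pivot at (60,303), bolt at (135,250), and fingertips at about (277,265). Now I'll measure from here.

```bash
cat >> h.py <<'E'
from scipy.spatial.transform import Rotation as Ro
_ci=bot.camera_info
def ci(n):
    i=dict(_ci(n))
    if n=="wrist":
        o=bot.get_obs(); T=np.eye(4); T[:3,:3]=Ro.from_quat(o["tool_rot"]).as_matrix(); T[:3,3]=o["eef_pos"]
        i["camera_from_world"]=np.linalg.inv(T@np.array(i["hand_eye"]))
    return i
class _B:
    def __getattr__(s,k): return ci if k=="camera_info" else getattr(bot0,k)
bot0=bot; bot=_B()
E
python3 - <<'E'
from fit import *
bot.camera("wrist"); spots("wrist",["left_arm_pivot","left_arm_end","right_arm_pivot","right_arm_end","hex_bolt","near_strip_center","far_strip_center"])
for n in("left_arm","right_arm"): armline("wrist",n)
o=bot.get_obs(); p=o["eef_pos"]
for d in(.009,.022,.035): print(d,proj("wrist",p-[0,0,d]))
E
```

```text
wrist left_arm_end 0.7 [304.1 230. ] [578.1 255.6  35. ]
wrist left_arm_end 0.64 [ 68. 292.] [548.1 -13.3  35. ]
wrist right_arm_pivot 0.93 [ 68.6 295. ] [551.8 -14.8  35. ]
wrist right_arm_end 0.59 [ 29.1 363.2] [ 615.3 -115.    35. ]
wrist hex_bolt 0.93 [135.5 250.4] [536.8  73.7  20. ]
wrist near_strip_center 0.75 [165.  294.1] [600.2  75.3  16.5]
wrist far_strip_center 0.8 [184.5 318. ] [638.3  81.1  16.5]
wrist left_arm 0.82 c 548 199 size 124 31 ang 1.18
wrist right_arm 0.77 c 577 -52 size 30 142 ang -0.989
0.009 [[277.23879868 294.06248905]]
0.022 [[277.17554919 278.20848698]]
0.035 [[277.12118502 264.58358288]]
```

```bash
python3 -m inch '[0,0,-40,0,0,0,0, 0,0,-80,0,0,0,0, 0,0,-120,0,0,0,0, 0,0,-160,0,0,0,0, 0,0,-185,0,0,0,0, 0,0,-197,0,0,0,0, 0,0,-197,0,0,0,0]'
cat > arc.py <<'E'
from h import *
import sys
# pivot x,y mm; side +1 left / -1 right; start, stop arm world angle; off
def arc(px,py,s,a0,a1,n,r=88,off=24):
    o=bot.get_obs();p=o["eef_pos"]*1000;q=o["tool_rot"];psi=2*np.arctan2(q[1],q[0])-np.pi/2
    psi=(psi+np.pi/2)%np.pi-np.pi/2
    print("now",np.round(p,1),round(psi,3))
    for a in np.linspace(a0,a1,n+1):
        t=[px+r*np.cos(a)-s*off*np.sin(a),py+r*np.sin(a)+s*off*np.cos(a)]
        print(round(a,3),np.round(np.array(t)-p[:2],0),round(a-psi,2))
if __name__=="__main__": arc(*map(float,sys.argv[1:6]),int(sys.argv[6]),*map(float,sys.argv[7:]))
E
python3 arc.py 530 147 1 1.18 0.14 20
```

```text
clock: 4.42
eef_pos: [0.5119, 0.2496, 0.0523]
tool_rot: [0.194, 0.981, -0.002, -0.003]
ft_force: [-0.3, 0.7, 0.5]
grip_width: -0.0002
grasp_force: 0.0
now [511.9 249.6  52.3] 1.18
1.18 [ 29. -12.] -0.0
1.128 [ 34. -13.] -0.05
1.076 [ 39. -14.] -0.1
1.024 [ 43. -15.] -0.16
0.972 [ 48. -16.] -0.21
0.92 [ 52. -18.] -0.26
0.868 [ 57. -20.] -0.31
0.816 [ 61. -22.] -0.36
0.764 [ 65. -24.] -0.42
0.712 [ 69. -27.] -0.47
0.66 [ 73. -30.] -0.52
0.608 [ 77. -33.] -0.57
0.556 [ 80. -36.] -0.62
0.504 [ 84. -39.] -0.68
0.452 [ 87. -43.] -0.73
0.4 [ 90. -46.] -0.78
0.348 [ 93. -50.] -0.83
0.296 [ 95. -54.] -0.88
0.244 [ 98. -58.] -0.94
0.192 [100. -62.] -0.99
0.14 [102. -67.] -1.04
```

```bash
python3 -m inch '[10,-4,0,0,0,0,0, 20,-8,0,0,0,0,0, 28,-12,0,0,0,0,0, 34,-13,0,0,0,-0.05,0, 39,-14,0,0,0,-0.1,0, 43,-15,0,0,0,-0.16,0, 48,-16,0,0,0,-0.21,0, 48,-16,0,0,0,-0.21,0]'
python3 - <<'E'
from fit import *
bot.camera("top"); armline("top","left_arm")
bot.camera("wrist"); armline("wrist","left_arm")
E
python3 arc.py 530 147 1 .92 0.2 14
```

```text
clock: 5.08
eef_pos: [0.5654, 0.2346, 0.058]
tool_rot: [0.297, 0.955, 0.001, 0.001]
ft_force: [1.3, 0.6, -0.8]
grip_width: 0.0001
grasp_force: 0.0
top left_arm 0.62 c 558 182 size 118 27 ang 0.885
wrist left_arm 0.64 c 542 179 size 88 37 ang 1.036
now [563.6 234.9  57.1] 0.971
0.92 [ 1. -3.] -0.05
0.869 [ 5. -5.] -0.1
0.817 [ 9. -7.] -0.15
0.766 [ 13. -10.] -0.2
0.714 [ 17. -12.] -0.26
0.663 [ 21. -15.] -0.31
0.611 [ 25. -18.] -0.36
0.56 [ 28. -21.] -0.41
0.509 [ 32. -24.] -0.46
0.457 [ 35. -27.] -0.51
0.406 [ 38. -31.] -0.56
0.354 [ 41. -35.] -0.62
0.303 [ 43. -39.] -0.67
0.251 [ 46. -43.] -0.72
0.2 [ 48. -47.] -0.77
```

```bash
python3 -m inch '[2,-3,0,0,0,-0.05,0, 6,-5,0,0,0,-0.1,0, 10,-7,0,0,0,-0.15,0, 14,-10,0,0,0,-0.2,0, 18,-12,0,0,0,-0.26,0, 22,-15,0,0,0,-0.31,0, 25,-18,0,0,0,-0.36,0, 28,-21,0,0,0,-0.41,0]'
python3 -m inch '[4,-3,0,0,0,-0.05,0, 7,-6,0,0,0,-0.10,0, 10,-10,0,0,0,-0.15,0, 13,-14,0,0,0,-0.21,0, 15,-18,0,0,0,-0.26,0, 15,-18,0,0,0,-0.26,0]'
python3 - <<'E'
from fit import *
bot.camera("top"); armline("top","left_arm"); spots("top",["left_arm_pivot","left_arm_end","near_strip_center","far_strip_center"])
bot.camera("scene"); armline("scene","left_arm")
E
python3 arc.py 530 147 1 .3 0.1 8
```

```text
clock: 5.95
eef_pos: [0.5912, 0.2148, 0.0568]
tool_rot: [0.485, 0.875, 0.001, -0.0]
ft_force: [-0.6, 2.8, 0.1]
grip_width: 0.0002
grasp_force: 0.9
clock: 6.45
eef_pos: [0.6065, 0.1959, 0.0567]
tool_rot: [0.594, 0.805, 0.001, 0.0]
ft_force: [0.4, -0.6, 0.6]
grip_width: 0.0001
grasp_force: 0.0
top left_arm 0.96 c 579 161 size 131 29 ang 0.273
top left_arm_pivot 0.64 [210.6 203.5] [531.6 152.7  35. ]
top left_arm_end 0.77 [198.4 148.6] [639.9 179.7  35. ]
top left_arm_end 0.74 [250.4 153.3] [632.1  77.5  35. ]
top near_strip_center 0.59 [252.6 170.6] [601.3  73.6  16.5]
top far_strip_center 0.86 [250.4 154.5] [634.   78.6  16.5]
scene left_arm 0.88 c 573 157 size 151 38 ang 0.257
now [605.6 196.   56.3] 0.301
0.3 [ 1. -0.] -0.0
0.275 [ 3. -2.] -0.03
0.25 [ 4. -4.] -0.05
0.225 [ 5. -6.] -0.08
0.2 [ 6. -8.] -0.1
0.175 [  7. -10.] -0.13
0.15 [  8. -12.] -0.15
0.125 [  9. -14.] -0.18
0.1 [ 10. -16.] -0.2
```

```bash
python3 -m inch '[2,-2,0,0,0,-0.03,0, 4,-4,0,0,0,-0.05,0, 5,-6,0,0,0,-0.08,0, 6,-8,0,0,0,-0.1,0, 6,-8,0,0,0,-0.1,0]'
python3 -m inch '[-3,15,0,0,0,0,0, -5,35,0,0,0,0,0, -5,35,40,0,0,0,0, -5,35,80,0,0,0,0, -20,0,120,0,0,0,0, -35,-35,150,0,0,0,0, -50,-70,160,0,0,0,0, -50,-70,160,0,0,0,0]'
python3 - <<'E'
from fit import *
print(bot.get_obs()["eef_pos"])
cv2.imwrite("pics/w2.png",bot.camera("wrist")); armline("wrist","left_arm"); armline("wrist","right_arm"); spots("wrist",list(Z)[:7])
t=bot.camera("top");armline("top","left_arm"); armline("top","right_arm")
cv2.imwrite("pics/t2.png",cv2.resize(t[100:240,130:380],None,fx=3.2,fy=3.2,interpolation=cv2.INTER_CUBIC))
E
```

```text
clock: 7.27
eef_pos: [0.6117, 0.1876, 0.0562]
tool_rot: [0.633, 0.774, -0.0, -0.0]
ft_force: [-0.6, 1.0, 1.0]
grip_width: -0.0004
grasp_force: 0.3
clock: 7.93
eef_pos: [0.5618, 0.116, 0.2204]
tool_rot: [0.633, 0.774, 0.001, 0.002]
ft_force: [-0.5, -0.3, 0.3]
grip_width: -0.0001
grasp_force: 0.0
[0.56176178 0.11597263 0.22036342]
wrist left_arm 0.79 c 581 160 size 126 29 ang 0.179
wrist right_arm 0.69 c 603 -82 size 16 49 ang -1.378
wrist left_arm_pivot 0.59 [249.3 141.6] [532.1 151.8  35. ]
wrist left_arm_end 0.63 [382.3 144.6] [642.5 172.2  35. ]
wrist left_arm_end 0.24 [248.5 140.2] [530.9 153.2  35. ]
wrist right_arm_pivot 0.86 [243.  308.3] [553.9 -10.6  35. ]
wrist right_arm_pivot 0.36 [249.5 143.6] [531.9 150.8  35. ]
wrist right_arm_end 0.76 [281.5 392.6] [ 613.3 -109.3   35. ]
wrist near_strip_center 0.65 [306.6 230.1] [599.7  76.5  16.5]
wrist far_strip_center 0.72 [347.4 227.4] [637.9  86.9  16.5]
wrist glue_board 0.53 [115.8 276.7] [413.8 -24.1   0. ]
wrist glue_board 0.33 [306.  229.1] [601.8  70.7   0. ]
top right_arm 0.95 c 577 -64 size 32 131 ang -0.988
```

View pics/w2.png

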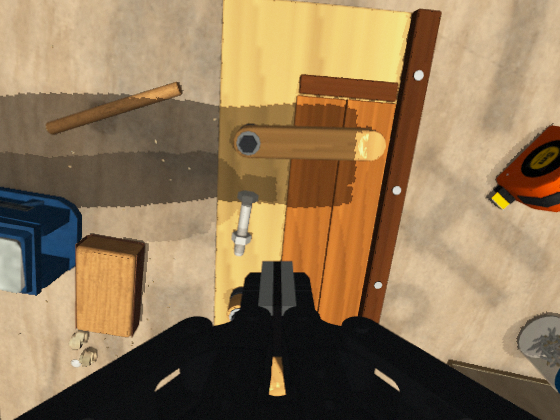

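The wrist view shows the left arm nearly square, from (235,142) to (385,145). The seam runs from (347,98) to about (320,300), and the fence's inner edge from (412,12) to (362,320). Next I'll measure the relative angle from line segments.

```bash
cat > lines.py <<'E'
from h import *
def lines(img,z,minlen=50):
    g=cv2.cvtColor(img,cv2.COLOR_BGR2GRAY)
    S=cv2.createLineSegmentDetector().detect(g)[0].reshape(-1,4)
    for s in sorted(S,key=lambda s:-np.hypot(*(s[2:]-s[:2]))):
        if np.hypot(*(s[2:]-s[:2]))<minlen: break
        a,b=at("wrist",s[:2],z)*1000,at("wrist",s[2:],z)*1000; d=b-a
        print(np.round(s).astype(int),"mm",np.round(a[:2]),np.round(b[:2]),"ang",round(float(np.arctan2(d[1],d[0])%np.pi),3),"perp",round(float((np.arctan2(d[1],d[0])-np.pi/2)%np.pi),3))
if __name__=="__main__":
    lines(bot.camera("wrist"),.021)
    p=bot.get_obs()["eef_pos"]
E
python3 - <<'E'
from lines import *
i=bot.camera("wrist"); i[250:,150:]=cv2.GaussianBlur(i,(1,1),0)[250:,150:]
lines(i,.03,45)
E
```

```text
[421  14 365 316] mm [645. 275.] [678.   0.] ang 1.689 perp 0.118
[437  53 382 323] mm [667. 250.] [697.  -6.] ang 1.689 perp 0.119
[ 14 418 185 318] mm [ 315. -222.] [498. -38.] ang 0.786 perp 2.357
[360 314 388 164] mm [672.   1.] [654. 155.] ang 1.688 perp 0.118
[169 101  52 138] mm [460. 170.] [363. 121.] ang 0.472 perp 2.043
[335 211 319 318] mm [619. 104.] [633. -12.] ang 1.689 perp 0.118
[253 160 356 164] mm [537. 136.] [626. 150.] ang 0.161 perp 1.732
[318 309 332 210] mm [629.  -2.] [616. 104.] ang 1.688 perp 0.117
[303  77 401  85] mm [565. 211.] [645. 221.] ang 0.118 perp 1.688
[361 134 269 132] mm [623. 176.] [547. 162.] ang 0.173 perp 1.743
[548 389 460 370] mm [912. -56.] [801. -48.] ang 3.068 perp 1.497
[221 112 217 198] mm [504. 170.] [512.  95.] ang 1.678 perp 0.107
[129 340 134 257] mm [443. -78.] [442.  21.] ang 1.574 perp 0.003
[223  26 221 106] mm [496. 236.] [503. 175.] ang 1.695 perp 0.125
[472 379 540 419] mm [820. -58.] [ 924. -101.] ang 2.755 perp 1.184
[474 376 547 391] mm [820. -53.] [913. -60.] ang 3.068 perp 1.497
[ 51 134 118 113] mm [363. 124.] [419. 1
[... 707 characters left out ...]
398.  34.] [453.  35.] ang 0.02 perp 1.591
[ 76 274  76 331] mm [387. -10.] [387. -78.] ang 1.584 perp 0.013
[ 56 203   0 193] mm [367.  61.] [316.  60.] ang 0.021 perp 1.592
[ 30 239  30 294] mm [342.  19.] [340. -43.] ang 1.545 perp 3.116
[132 259  78 250] mm [440.  18.] [388.  17.] ang 0.026 perp 1.597
[409  15 357  10] mm [636. 272.] [595. 267.] ang 0.111 perp 1.681
[ 22 294  20 242] mm [332. -45.] [332.  14.] ang 1.562 perp 3.132
[281 263 281 314] mm [581.  42.] [593. -15.] ang 1.784 perp 0.213
[272 313 273 263] mm [584. -15.] [574.  41.] ang 1.75 perp 0.18
[281 258 286 209] mm [580.  47.] [575.  97.] ang 1.683 perp 0.112
[218 206 216 253] mm [514.  88.] [519.  40.] ang 1.686 perp 0.115
```

The board yaw is 0.118 and the left arm sits at about 0.167, so 0.05 rad remains. I'll finish it with a flat push at yaw 0.118.

```bash
python3 -m inch '[15,36,0,0,0,-0.04,0, 30,72,0,0,0,-0.08,0, 48,107,0,0,0,-0.08,0, 48,107,-40,0,0,-0.08,0, 48,107,-80,0,0,-0.08,0, 48,107,-120,0,0,-0.08,0, 48,107,-155,0,0,-0.08,0, 48,107,-164,0,0,-0.08,0]'
python3 -m inch '[0,0,0,0,0,0,0, 1,-15,0,0,0,0,0, 1,-25,0,0,0,0,0, 2,-30,0,0,0,0,0, 2,-34,0,0,0,0,0, 3,-37,0,0,0,0,0, 3,-39,0,0,0,0,0, 3,-39,0,0,0,0,0]'
python3 arc.py 531.5 149.4 1 .118 .118 1 85 24
```

```text
clock: 9.3
eef_pos: [0.6052, 0.2234, 0.0451]
tool_rot: [0.663, 0.748, -0.005, -0.003]
ft_force: [-1.5, -1.2, -0.7]
grip_width: -0.0
grasp_force: 0.0
clock: 9.97
eef_pos: [0.6135, 0.1857, 0.0533]
tool_rot: [0.664, 0.748, 0.001, 0.0]
ft_force: [-0.0, 0.7, -0.0]
grip_width: -0.0002
grasp_force: 0.0
now [613.5 185.7  53.3] 0.12
0.118 [-0. -2.] -0.0
0.118 [-0. -2.] -0.0
```

```bash
python3 -m inch '[0,-1,2,0,0,0,0, 0,-2,2,0,0,0,0, 0,-2,2,0,0,0,0, 0,-2,2,0,0,0,0]'
python3 -m inch '[0,15,0,0,0,0,0, 0,35,0,0,0,0,0, 0,35,40,0,0,0,0, 0,35,80,0,0,0,0, -20,0,120,0,0,0,0, -35,-35,150,0,0,0,0, -50,-70,165,0,0,0,0, -50,-70,165,0,0,0,0]'
python3 - <<'E'
from lines import *
print(bot.get_obs()["eef_pos"])
i=bot.camera("wrist"); cv2.imwrite("pics/w3.png",i); g=np.full_like(i,0); g[60:330,215:450]=i[60:330,215:450]
lines(g,.03,60)
E
```

```text
clock: 10.3
eef_pos: [0.6128, 0.1842, 0.0544]
tool_rot: [0.663, 0.748, 0.0, -0.0]
ft_force: [-0.2, 0.6, 1.4]
grip_width: 0.0001
grasp_force: 0.6
clock: 10.97
eef_pos: [0.5625, 0.1124, 0.2229]
tool_rot: [0.664, 0.748, 0.001, 0.002]
ft_force: [0.4, 0.4, -0.1]
grip_width: 0.0001
grasp_force: 0.0
[0.56252205 0.11238273 0.22285783]
[449 327 449  62] mm [766. -28.] [694. 229.] ang 1.844 perp 0.273
[398  62 372 318] mm [651. 224.] [680. -26.] ang 1.687 perp 0.116
[420  62 397 262] mm [670. 226.] [691.  42.] ang 1.687 perp 0.116
[392  59 216  59] mm [646. 225.] [502. 208.] ang 0.118 perp 1.689
[216 329 383 329] mm [518. -58.] [695. -38.] ang 0.109 perp 1.68
[367 317 383 158] mm [675. -25.] [656. 143.] ang 1.686 perp 0.116
[214 203 214 322] mm [508.  83.] [516. -49.] ang 1.628 perp 0.057
[335 202 328 319] mm [620.  97.] [635. -32.] ang 1.687 perp 0.116
[326 318 332 203] mm [632. -31.] [617.  96.] ang 1.687 perp 0.116
[286 258 287 154] mm [582.  34.] [570. 136.] ang 1.688 perp 0.117
[248 153 351 152] mm [535. 134.] [626. 145.] ang 0.119 perp 1.69
[293  67 389  68] mm [566. 209.] [645. 218.] ang 0.114 perp 1.685
[215 108 215 203] mm [503. 169.] [509.  83.] ang 1.635 perp 0.064
[309 124 236 125] mm [586. 165.] [522. 156.] ang 0.134 perp 1.705
[371 124 311 124] mm [639. 171.] [587. 165.] ang 0.118 perp 1.688
[388 329 448 329] mm [701. -38.] [766. -31.] ang 0.101 perp 1.672
```

The left arm is square, with its edges at 0.119 against the board's 0.117. On to the right arm.

```bash
python3 -m inch '[0,-24,0,0,0,-0.11,0, 0,-48,0,0,0,-0.22,0, 0,-72,0,0,0,-0.33,0, 0,-96,0,0,0,-0.44,0, 0,-120,0,0,0,-0.55,0, 0,-144,0,0,0,-0.66,0, 0,-168,0,0,0,-0.77,0, 0,-192,0,0,0,-0.88,0]'
python3 -m inch '[-1,-20,0,0,0,-0.11,0, -3,-41,0,0,0,-0.21,0, -3,-41,-40,0,0,-0.21,0, -3,-41,-80,0,0,-0.21,0, -3,-41,-110,0,0,-0.21,0, -3,-41,-110,0,0,-0.21,0]'
python3 - <<'E'
from fit import *
bot.camera("top"); armline("top","right_arm")
cv2.imwrite("pics/w4.png",bot.camera("wrist")); armline("wrist","right_arm")
E
python3 arc.py 551.3 -19.4 -1 -.975 -.975 1 88 50
```

```text
clock: 11.68
eef_pos: [0.563, -0.0783, 0.219]
tool_rot: [0.92, 0.392, -0.0, -0.0]
ft_force: [0.7, 0.4, 0.6]
grip_width: -0.0
grasp_force: 0.0
clock: 12.18
eef_pos: [0.5549, -0.1174, 0.1021]
tool_rot: [0.955, 0.296, -0.006, -0.003]
ft_force: [-0.9, 0.9, -1.4]
grip_width: -0.0
grasp_force: 0.0
top right_arm 0.98 c 577 -62 size 27 123 ang -0.99
wrist right_arm 0.91 c 584 -63 size 28 128 ang -0.982
now [ 561.8 -118.9  111.5] -0.969
-0.975 [-2. -1.] -0.01
-0.975 [-2. -1.] -0.01
```

View pics/w4.png

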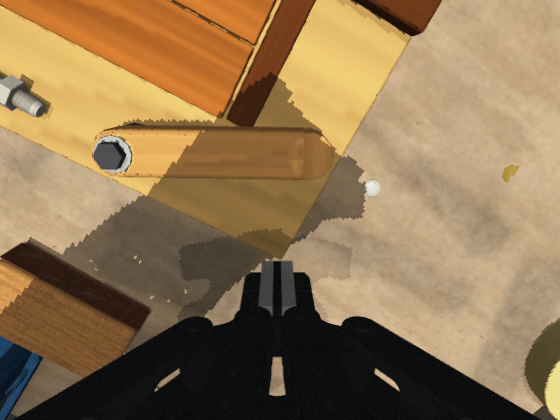

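The wrist view shows the right arm from (110,155) to (330,155), with the fingertips at (277,265) on its outer side, clear of the sanding block. I'll descend there.

```bash
python3 -m inch '[-1,0,-20,0,0,0,0, -2,0,-40,0,0,0,0, -2,0,-50,0,0,0,0, -2,0,-55,0,0,0,0, -2,0,-55,0,0,0,0]'; python3 arc.py 551.3 -19.4 -1 -.975 0.038 20
```

```text
clock: 12.8
eef_pos: [0.5582, -0.119, 0.0547]
tool_rot: [0.955, 0.296, 0.0, 0.0]
ft_force: [0.3, -0.4, -0.3]
grip_width: 0.0001
grasp_force: 0.0
now [ 558.2 -119.    54.7] -0.97
-0.975 [23. 13.] -0.01
-0.924 [27. 15.] 0.05
-0.874 [31. 17.] 0.1
-0.823 [35. 19.] 0.15
-0.772 [39. 21.] 0.2
-0.722 [43. 23.] 0.25
-0.671 [47. 26.] 0.3
-0.62 [51. 29.] 0.35
-0.57 [54. 32.] 0.4
-0.519 [58. 35.] 0.45
-0.468 [61. 38.] 0.5
-0.418 [64. 42.] 0.55
-0.367 [67. 46.] 0.6
-0.317 [69. 49.] 0.65
-0.266 [72. 53.] 0.7
-0.215 [74. 57.] 0.75
-0.165 [76. 61.] 0.81
-0.114 [78. 66.] 0.86
-0.063 [79. 70.] 0.91
-0.013 [81. 74.] 0.96
0.038 [82. 79.] 1.01
```

```bash
python3 -m inch '[9,5,0,0,0,0,0, 17,10,0,0,0,0,0, 23,13,1,0,0,0,0, 27,15,1,0,0,0.05,0, 31,17,1,0,0,0.1,0, 35,19,1,0,0,0.15,0, 39,21,1,0,0,0.2,0, 43,23,1,0,0,0.25,0]'
python3 -m inch '[4,3,0,0,0,0.05,0, 8,6,0,0,0,0.1,0, 11,9,0,0,0,0.15,0, 15,12,0,0,0,0.2,0, 18,15,0,0,0,0.25,0, 21,19,0,0,0,0.3,0, 24,23,0,0,0,0.35,0, 24,23,0,0,0,0.35,0]'
python3 - <<'E'
from fit import *
bot.camera("top"); armline("top","right_arm")
E
python3 arc.py 551.3 -19.4 -1 -.367 0.113 8
```

```text
clock: 13.47
eef_pos: [0.602, -0.0959, 0.0563]
tool_rot: [0.91, 0.414, 0.0, 0.001]
ft_force: [-1.6, 0.1, 1.1]
grip_width: -0.0001
grasp_force: 0.7
clock: 14.13
eef_pos: [0.6264, -0.0722, 0.0561]
tool_rot: [0.825, 0.566, 0.001, 0.001]
ft_force: [-0.1, -0.4, 0.4]
grip_width: -0.0002
grasp_force: 0.0
top right_arm 0.62 c 577 -22 size 17 78 ang -0.234
now [625.7 -72.6  55.8] -0.37
-0.367 [-1. -1.] 0.0
-0.307 [2. 4.] 0.06
-0.247 [5. 8.] 0.12
-0.187 [ 8. 13.] 0.18
-0.127 [10. 18.] 0.24
-0.067 [12. 23.] 0.3
-0.007 [13. 29.] 0.36
0.053 [15. 34.] 0.42
0.113 [16. 39.] 0.48
```

```bash
python3 -m inch '[2,4,0,0,0,0.06,0, 5,8,0,0,0,0.12,0, 8,13,0,0,0,0.18,0, 10,18,0,0,0,0.24,0, 12,23,0,0,0,0.3,0, 13,28,0,0,0,0.36,0, 15,32,0,0,0,0.42,0, 15,32,0,0,0,0.42,0]'
python3 -m inch '[0,0,0,0,0,0,0, 0,-15,0,0,0,0,0, 2,-35,0,0,0,0,0, 2,-35,40,0,0,0,0, 2,-35,80,0,0,0,0, -10,-35,120,0,0,0,0, -30,-35,150,0,0,0,0, -30,-35,150,0,0,0,0]'
python3 - <<'E'
from lines import *
print(bot.get_obs()["eef_pos"])
i=bot.camera("wrist"); cv2.imwrite("pics/w5.png",i)
lines(i,.03,55)
E
```

```text
clock: 14.9
eef_pos: [0.6402, -0.0406, 0.0556]
tool_rot: [0.689, 0.725, 0.0, 0.0]
ft_force: [-0.7, 0.4, 0.8]
grip_width: 0.0003
grasp_force: 0.0
clock: 15.57
eef_pos: [0.6111, -0.078, 0.2141]
tool_rot: [0.69, 0.724, 0.003, 0.005]
ft_force: [1.6, -0.8, 0.4]
grip_width: -0.0004
grasp_force: 0.0
[ 0.61106277 -0.0780091   0.21410942]
[384   1 379 226] mm [687.  71.] [ 709. -112.] ang 1.689 perp 0.118
[359   1 359 224] mm [669.  70.] [ 690. -111.] ang 1.69 perp 0.119
[ 15 418 187 317] mm [ 326. -366.] [ 529. -218.] ang 0.63 perp 2.201
[468 374 530 207] mm [ 832. -282.] [846. -88.] ang 1.499 perp 3.07
[521 206 461 371] mm [837. -87.] [ 824. -278.] ang 1.501 perp 3.072
[355 169 354   1] mm [680. -60.] [665.  69.] ang 1.69 perp 0.12
[ 84 177  69  61] mm [445. -77.] [444.  17.] ang 1.582 perp 0.011
[ 85  63  98 171] mm [457.  16.] [458. -71.] ang 1.578 perp 0.007
[301  99 201 100] mm [629.  -4.] [548.  -8.] ang 0.047 perp 1.618
[425 348 453 254] mm [ 777. -248.] [ 784. -138.] ang 1.51 perp 3.081
[300   1 304  96] mm [624.  67.] [632.  -1.] ang 1.689 perp 0.118
[559 318 519 405] mm [ 912. -207
[... 610 characters left out ...]
790. -58.] ang 1.5 perp 3.071
[234 230 314 224] mm [ 576. -121.] [ 649. -113.] ang 0.113 perp 1.684
[559 342 527 410] mm [ 922. -238.] [ 916. -333.] ang 1.5 perp 3.07
[497 310 471 376] mm [ 842. -199.] [ 836. -284.] ang 1.499 perp 3.07
[474 378 499 313] mm [ 840. -287.] [ 846. -202.] ang 1.499 perp 3.07
[531 411 559 352] mm [ 920. -336.] [ 927. -251.] ang 1.5 perp 3.07
[250  88 244  24] mm [588.   2.] [582.  49.] ang 1.693 perp 0.122
[300  63 297   1] mm [627.  23.] [622.  67.] ang 1.682 perp 0.111
[472 379 523 410] mm [ 838. -289.] [ 910. -333.] ang 2.59 perp 1.019
[501 175 559 183] mm [811. -60.] [866. -64.] ang 3.066 perp 1.495
[13 58 68 60] mm [400.  18.] [444.  18.] ang 3.139 perp 1.568
```

View pics/w5.png

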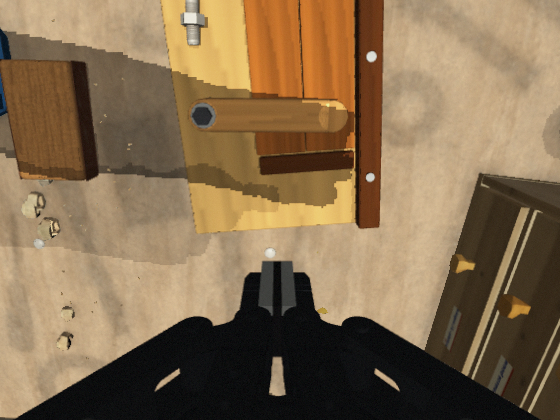

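The right arm is at about 0.04 and needs 0.118. One more flat push will do it.

```bash
python3 -m inch '[15,0,0,0,0,0.03,0, 30,0,0,0,0,0.07,0, 30,0,-40,0,0,0.07,0, 30,0,-80,0,0,0.07,0, 30,0,-110,0,0,0.07,0, 30,0,-135,0,0,0.07,0, 30,0,-150,0,0,0.07,0, 30,0,-150,0,0,0.07,0]'
python3 -m inch '[0,0,0,0,0,0,0, 0,15,0,0,0,0,0, 0,25,0,0,0,0,0, 0,31,0,0,0,0,0, 0,35,0,0,0,0,0, 0,38,0,0,0,0,0, 0,40,0,0,0,0,0, 0,40,0,0,0,0,0]'
python3 arc.py 551.3 -20 -1 .118 .118 1 87 24.2
```

```text
clock: 16.28
eef_pos: [0.6355, -0.0765, 0.0488]
tool_rot: [0.664, 0.748, -0.003, -0.005]
ft_force: [-1.8, -0.1, -0.7]
grip_width: -0.0001
grasp_force: 0.0
clock: 16.95
eef_pos: [0.6402, -0.0356, 0.0559]
tool_rot: [0.663, 0.748, 0.0, 0.0]
ft_force: [-0.3, -0.4, -0.1]
grip_width: 0.0005
grasp_force: 0.0
now [640.2 -35.6  55.9] 0.121
0.118 [0. 2.] -0.0
0.118 [0. 2.] -0.0
```

```bash
python3 -m inch '[0,1,0,0,0,0,0, 0,2,0,0,0,0,0, 0,2,0,0,0,0,0, 0,2,0,0,0,0,0]'
python3 -m inch '[0,-15,0,0,0,0,0, 2,-35,0,0,0,0,0, 2,-35,40,0,0,0,0, 2,-35,80,0,0,0,0, -10,-35,120,0,0,0,0, -30,-35,150,0,0,0,0, -30,-35,150,0,0,0,0]'
python3 - <<'E'
from lines import *
print(bot.get_obs()["eef_pos"])
i=bot.camera("wrist"); cv2.imwrite("pics/w6.png",i); g=0*i; g[:240,160:400]=i[:240,160:400]
lines(g,.03,50)
E
```

```text
clock: 17.28
eef_pos: [0.6398, -0.0344, 0.0552]
tool_rot: [0.664, 0.748, -0.0, -0.0]
ft_force: [0.6, -0.7, 0.5]
grip_width: 0.0002
grasp_force: 0.5
clock: 17.87
eef_pos: [0.6108, -0.0706, 0.2135]
tool_rot: [0.664, 0.748, 0.003, 0.004]
ft_force: [0.9, -0.6, 0.9]
grip_width: -0.0001
grasp_force: 0.0
[ 0.6107636  -0.07060666  0.21354662]
[159   1 159 238] mm [508.  63.] [ 511. -132.] ang 1.586 perp 0.015
[161 239 398 239] mm [ 512. -134.] [ 731. -109.] ang 0.113 perp 1.684
[399 238 399   1] mm [ 732. -107.] [688.  84.] ang 1.796 perp 0.225
[397   1 375 237] mm [685.  84.] [ 708. -109.] ang 1.688 perp 0.118
[372   0 355 237] mm [667.  82.] [ 690. -111.] ang 1.69 perp 0.119
[211 133 339 136] mm [552. -32.] [660. -21.] ang 0.096 perp 1.667
[359 117 367   1] mm [673.  -4.] [663.  81.] ang 1.688 perp 0.117
[317 105 204 104] mm [637.   2.] [546.  -9.] ang 0.111 perp 1.682
[313   1 310  99] mm [623.  76.] [631.   5.] ang 1.689 perp 0.118
[307  99 310   1] mm [629.   5.] [620.  76.] ang 1.686 perp 0.116
[353 181 262 182] mm [679. -59.] [599. -68.] ang 0.12 perp 1.691
[263 163 351 163] mm [599. -52.] [673. -43.] ang 0.116 perp 1.686
[179  71 186 157] mm [525.  15.] [533. -54.] ang 1.689 perp 0.118
[256  87 255   1] mm [586.   9.] [579.  71.] ang 1.687 perp 0.117
[350 233 356 167] mm [ 685. -108.] [678. -46.] ang 1.673 perp 0.102
[209 235 261 234] mm [ 557. -124.] [ 603. -118.] ang 0.139 perp 1.709
```

The right arm is now at about 0.104, roughly 1.2 mm short, so I'll nudge it once more.

```bash
python3 -m inch '[15,0,0,0,0,0,0, 30,0,0,0,0,0,0, 30,0,-40,0,0,0,0, 30,0,-80,0,0,0,0, 30,0,-110,0,0,0,0, 30,0,-135,0,0,0,0, 30,0,-150,0,0,0,0, 30,0,-150,0,0,0,0]'
python3 -m inch '[0,0,0,0,0,0,0, 0,15,0,0,0,0,0, 0,25,0,0,0,0,0, 0,31,0,0,0,0,0, 0,34,0,0,0,0,0, 0,35.5,0,0,0,0,0, 0,36.5,0,0,0,0,0, 0,36.5,0,0,0,0,0]'
python3 -m inch '[0,0,0,0,0,0,0, 0,-15,0,0,0,0,0, 2,-35,0,0,0,0,0, 2,-35,40,0,0,0,0, 2,-35,80,0,0,0,0, -10,-35,120,0,0,0,0, -30,-35,150,0,0,0,0, -30,-35,150,0,0,0,0]'
python3 - <<'E'
from lines import *
i=bot.camera("wrist"); cv2.imwrite("pics/w7.png",i); g=0*i; g[:240,160:400]=i[:240,160:400]
lines(g,.03,50)
t=bot.camera("top")
cv2.imwrite("pics/t7.png",cv2.resize(t[100:300,130:380],None,fx=3,fy=3,interpolation=cv2.INTER_CUBIC))
E
```

```text
clock: 18.58
eef_pos: [0.6352, -0.0693, 0.0485]
tool_rot: [0.664, 0.748, -0.004, -0.005]
ft_force: [-1.7, -0.2, 0.3]
grip_width: 0.0002
grasp_force: 0.0
clock: 19.25
eef_pos: [0.6402, -0.0324, 0.0559]
tool_rot: [0.663, 0.748, 0.0, 0.0]
ft_force: [0.4, -0.1, 0.1]
grip_width: 0.0
grasp_force: 0.1
clock: 19.92
eef_pos: [0.6108, -0.0694, 0.2136]
tool_rot: [0.664, 0.748, 0.003, 0.005]
ft_force: [1.2, -1.0, 1.5]
grip_width: 0.0
grasp_force: 0.0
[396   1 374 237] mm [685.  85.] [ 708. -108.] ang 1.688 perp 0.118
[159   1 159 238] mm [508.  64.] [ 511. -131.] ang 1.586 perp 0.015
[399 238 399   1] mm [ 732. -106.] [688.  86.] ang 1.796 perp 0.225
[372   1 355 237] mm [667.  83.] [ 690. -110.] ang 1.69 perp 0.119
[354 186 367   1] mm [680. -61.] [663.  83.] ang 1.689 perp 0.118
[313 104 204 105] mm [634.   3.] [546.  -9.] ang 0.131 perp 1.702
[307  98 309   1] mm [628.   7.] [620.  77.] ang 1.688 perp 0.117
[312   1 310  98] mm [622.  77.] [631.   7.] ang 1.689 perp 0.118
[351 182 262 183] mm [677. -59.] [599. -68.] ang 0.124 perp 1.695
[256  88 254   1] mm [586.  10.] [579.  72.] ang 1.691 perp 0.12
[263 165 351 164] mm [599. -52.] [674. -43.] ang 0.118 perp 1.688
[180  91 186 159] mm [526.   1.] [533. -55.] ang 1.687 perp 0.116
[266 135 333 134] mm [598. -27.] [654. -19.] ang 0.127 perp 1.698
[172 240 238 239] mm [ 522. -131.] [ 583. -123.] ang 0.13 perp 1.701
[174   1 177  53] mm [519.  65.] [523.  29.] ang 1.68 perp 0.11
```

View pics/t7.png

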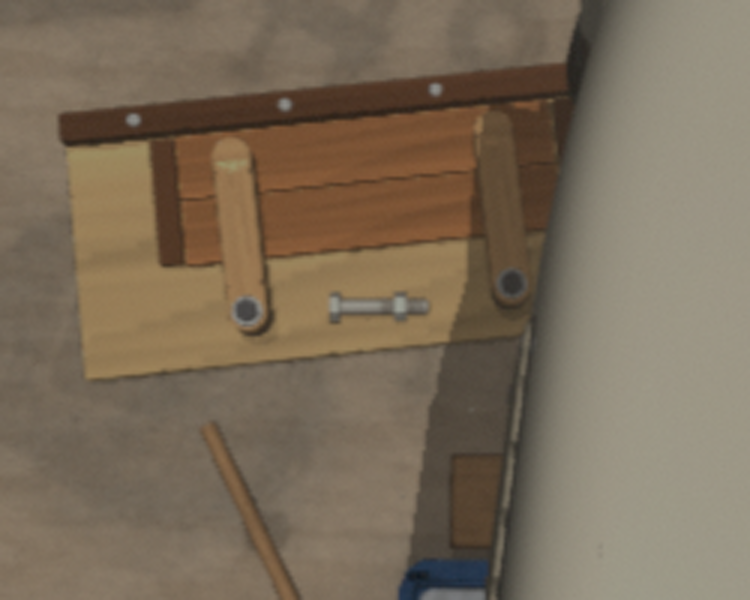

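The top view shows both arms lying square across the strips, the left from (248,310) to (232,150) and the right from (512,283) to (492,120). The strips, bolt and dowel are undisturbed, and the robot is clear of everything.

```bash
python3 -c "
from workcell import bot
print(bot.job_done())"
```

```text
the job is handed in; nothing more can be done
None
```

I pushed both hold-down arms round until they lie square across the strips, each within about 0.01 rad by the wrist camera; in the final pictures the strips and loose items look unmoved. The job is handed in at about 20 s on the clock, with no verdict returned.

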